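# Check the spring pistons of a specimen holder

### The job

Three look-alike spring testers hang in the white rack: take the medium one, whose foot is as wide as the piston caps, slide it out of its slot and press its foot squarely on the red, then the yellow, then the blue piston of the round specimen holder, gently, sinking each cap by at least half of its 10 mm travel for a moment and letting it spring back. Do not press the white piston, then hang the tester back upright in the slot it came from, well into the slot with its collar on the rack, and let go. Leave the other two testers, the bottle, the jar and the green specimen mount where they are.

Things in the scene. Friction and masses are not known exactly. Their poses are not given: they have to be found in the camera images.
- tester_medium: spring tester hanging upright in a rack slot. Heights above its underside: brass foot disc 26 mm wide, 0-10 mm; shaft 12 mm wide, 10-62; collar 40 mm wide, 62-70; blue round handle 28 mm wide, 70-155, a brass size mark 16 mm wide on its top. 0.15-0.3 kg. Origin: centre of the underside of the foot, z up the handle. The middle size: foot as wide as the piston caps. This is the one to use.
- tester_medium_foot (a point): centre of the underside of the foot of the medium tester (its pressing face); same point as the origin of tester_medium.
- tester_small: spring tester hanging upright in a rack slot. Heights above its underside: brass foot disc 14 mm wide, 0-10 mm; shaft 12 mm wide, 10-62; collar 40 mm wide, 62-70; blue round handle 28 mm wide, 70-155, a brass size mark 8 mm wide on its top. 0.15-0.3 kg. Origin: centre of the underside of the foot, z up the handle. Too small: leave it hanging.
- tester_large: spring tester hanging upright in a rack slot. Heights above its underside: brass foot disc 40 mm wide, 0-10 mm; shaft 12 mm wide, 10-62; collar 40 mm wide, 62-70; blue round handle 28 mm wide, 70-155, a brass size mark 26 mm wide on its top. 0.15-0.3 kg. Origin: centre of the underside of the foot, z up the handle. Too big: leave it hanging.
- rack: fixed white rack, 71 mm deep (x -30 to +41 mm), 250 mm wide (y), 75 mm high; plate 10 mm thick on four corner legs, open in front and behind. Three fork slots 22 mm wide at y = -85, 0, +85 mm, open at the -x edge (robot side), closed 11 mm beyond x = 0. Origin on the counter under the middle slot.
- rack_slot (a point): middle slot of the rack at the upper face of the plate, 75 mm up; axes as the rack. Testers hang at slot x = 0, collar on the plate, foot 13 mm above the counter; lift one a little and slide it out along -x by 50 mm or more before raising it (feet do not pass up through the slots). Which tester hangs in which slot varies.
- holder: fixed round aluminium specimen holder, 180 mm wide, top face 50 mm above the counter, with a 32 mm wide dark hub (to 68 mm high) and four spring pistons with caps 26 mm wide, 58 mm from the centre: red along its +x, yellow +y, blue -x, white -y. Origin on the counter under its centre; turned any way.
- piston_red (a joint): slide of the red-capped spring piston of the specimen holder, in m: 0 up, grows as it is pressed, 0.010 at its stop. Starts to move at about 1.4 N, about 6 N at the stop; springs back by itself.
- piston_red_top (a point): centre of the flat top of the red piston cap (26 mm diameter); 68 mm above the counter when up; moves with the piston.
- piston_yellow (a joint): slide of the yellow-capped spring piston of the specimen holder, in m: 0 up, grows as it is pressed, 0.010 at its stop. Starts to move at about 1.4 N, about 6 N at the stop; springs back by itself.
- piston_yellow_top (a point): centre of the flat top of the yellow piston cap (26 mm diameter); 68 mm above the counter when up; moves with the piston.
- piston_blue (a joint): slide of the blue-capped spring piston of the specimen holder, in m: 0 up, grows as it is pressed, 0.010 at its stop. Starts to move at about 1.4 N, about 6 N at the stop; springs back by itself.
- piston_blue_top (a point): centre of the flat top of the blue piston cap (26 mm diameter); 68 mm above the counter when up; moves with the piston.
- piston_white (a joint): slide of the white-capped spring piston of the specimen holder, in m: 0 up, grows as it is pressed, 0.010 at its stop. Starts to move at about 1.4 N, about 6 N at the stop; springs back by itself. This one is not to be pressed.
- piston_white_top (a point): centre of the flat top of the white piston cap (26 mm diameter); 68 mm above the counter when up; moves with the piston.
- suspension: bystander: grey squeeze bottle, 52 mm in diameter, 130 mm tall, standing; origin under its base.
- mount: bystander: green round specimen mount with a steel inset, 40 mm in diameter, 22 mm tall; origin under its base.
- paste_jar: bystander: white jar with orange cap, 60 mm in diameter, 55 mm tall; origin under its base.
Not all that is in view belongs to the job. What is shaped like the tester_medium but orange is not meant. Of the things like the holder, leave any that is brown; of the rest the larger one is meant.

How it is judged:
By the outcome, as a careful person would: the job done as asked, in the order asked, and still so for the second after the job is handed in, with the robot touching nothing.
It also fails if it takes over 61 s, if anything falls off the work surface, if the arm or the gripper's body presses on something with over 40 N, if the wrist force passes 120 N, or if a joint passes its speed limit or range.

### The arm

A 7-joint arm with a two-finger parallel gripper is mounted at the origin on the work surface. World frame = base frame: x ahead of the robot, y to its left, z up, the work surface at z = 0. Lengths are in m, angles in rad, forces in N, time in s.
With the tool pointing down it reaches from about 0.35 to 0.9 m from the base axis. Payload 8.1 kg.
Tool frame: the origin (TCP) lies at the very end of the fingers, on their centre line; the grasp point (between the pads) lies 19 mm behind it; z points along the fingers, y is the line along which they close (so a half turn about z gives the same grasp; the last joint's range is limited). The gripper opens to 92 mm and grips with 3 to 60 N. Pads are 19 mm wide; open, the fingers measure 130 mm over their backs; the gripper's body (75 mm by 190 mm) begins 47 mm behind the grasp point.
Start: joints at [-1.216, 0.434, 0.025, 1.573, -0.012, 1.134, -0.075], TCP at [0.276, 0.561, 0.227] pointing down, gripper open.
Joint ranges: [-2.62, 2.62], [-0.44, 2.09], [-1.27, 1.32], [0.08, 2.57], [-1.32, 4.46], [0.12, 2], [-2.74, 2.74]. Speed limits (rad/s): [2.22, 2.22, 3.01, 3.01, 3.14, 3.14, 3.14].

### API

Orientations are given as a rotation vector (axis times angle).
In Python, from cell import observe, get_image, sign_off, find_in, trace, place_of gives the robot as it stands. The module is installed in compiled form; this text tells all that it offers.
- The arm moves only by the shell command python3 -m handwheel 'ROWS' [OPENING] [FORCE]. ROWS is JSON, a list of rows, each a list of 6 numbers: the shift along the tool's x, y, z each as a share of 0.02 m, from -1 to 1, then the turn, a rotation vector about the tool's x, y, z each as a share of 4 degrees, from -1 to 1. A call has 1 to 8 rows; each row shifts and turns the commanded pose from where the row before left it, along the tool's axes as they then stand; what a row does not reach is not made up. A row lasts 1/12 s, in which the tool goes at most 41.7 mm and 7.16 degrees, less where a joint would pass 70% of its speed; a pose out of reach is approached as far as the arm can. A call with a number of a shift or a turn outside -1 to 1 is refused whole. A call with a gripper value outside its range is refused whole. OPENING is the opening, from 0 (shut) to 1 (fully open), set as the call begins (- or left out, the last holds). The fingers move at their own pace and stop on an object; FORCE is the grip in N (left out, the last holds). Time passes only in rows, so rows that do not move let the fingers close. It gives the time, the measured TCP pose, the force, the opening and the grip force at its end, in the units of the state.
- observe(): the state, without advancing time (a new reading comes with each control period).
- get_image(name): name is "scene" or "side" or "wrist"; returns a dict with "image" (420x560x3 uint8, red, green, blue), "fx", "fy", "cx", "cy" (pixels), "position" and "orientation" of the camera in the world. Camera axes: x right, y down, z forward; pixel columns grow to the right and rows downward; lengths in m; the calibration is good to about 2 mm. A picture is of the moment at which its call begins. There is no depth.
- sign_off(): hands the job in; it is judged then, once.
Trained networks look in the newest picture that a camera, given by its name, has taken for a name from the list of things; names that differ only in an ending like _2 or _b are one class to them, and where a whole thing is asked for, a point or a joint stands for the part that bears it (a point fixed in the world has none). Each returns a list of dicts, best first, with "score" (0 to 1); they miss things now and then, are a little off and sometimes report something else, mostly with a low value. They report only what shows in the picture. A call takes as long as a camera call. They do not tell look-alikes from the thing itself.
- find_in(label, camera): "rect" ([centre column, centre row, width, height] as shares, 0 to 1, of the picture: columns of its width, rows of its height, round what is visible of it).
- trace(label, camera): "region" (420x560 bool, what is visible of it) and "rect" ([centre column, centre row, width, height] as shares, 0 to 1, of the picture: columns of its width, rows of its height, round what is visible of it).
- place_of(label, camera): "point" ([column, row] as shares, 0 to 1, of the picture: columns of its width, rows of its height: a listed point, or the origin of a listed thing).
The state is a dict: "clock": time; "joints": joint angles; "dq": joint speeds; "joint_efforts": joint torques, N m; "position": TCP position; "ee_rot": TCP orientation; "force": force on the tool from outside, world axes, zero at the start; "ft_torque": the same for the moment, N m; "width": opening from 0.0 (shut) to 1.0 (fully open); "gripper_force": force on a finger pad.
Only numpy, scipy, OpenCV 4.12 (cv2) and the standard library are available. Lean on these libraries where they do the work, as an engineer would, in place of code of your own. Each camera call takes 0.05 s, during which the arm holds its last target. There are 200 camera calls.

## Working session

There is one attempt and no reset: what is moved stays moved. The work goes in short steps, Python scripts to look and compute and a shell command to move; the robot and the scene stay as the last step left them, time stands still between calls to the robot, and variables do not carry over. Pictures are saved under pics/ and viewed, at most 10 in all, crops included, and the job is handed in when it is done.

```bash
mkdir -p pics
cat > h.py <<'E'
import numpy as np, cv2
from scipy.spatial.transform import Rotation as R
from cell import *
def rot(o):
    o=np.array(o,float)
    return R.from_matrix(o) if o.shape==(3,3) else (R.from_quat(o) if o.size==4 else R.from_rotvec(o))
def ray(im,u,v):
    d=np.array([(u-im['cx'])/im['fx'],(v-im['cy'])/im['fy'],1.])
    return np.array(im['position']),rot(im['orientation']).apply(d)
def atz(im,u,v,z):
    p,d=ray(im,u,v); return p+d*(z-p[2])/d[2]
def proj(im,P):
    c=rot(im['orientation']).inv().apply(np.array(P)-im['position']); return c[...,0]/c[...,2]*im['fx']+im['cx'],c[...,1]/c[...,2]*im['fy']+im['cy']
E
python3 - <<'E'
from h import *
s=observe(); print(s)
for n in ['scene','side','wrist']:
    im=get_image(n); cv2.imwrite(f'pics/{n}0.png',im['image'][:,:,::-1]); print(n,im['position'],im['orientation'],im['fx'],im['cx'],im['cy'])
    np.save(f'{n}0.npy',im,allow_pickle=True)
    if n=='wrist': continue
    for l in ['rack_slot','piston_red_top','piston_yellow_top','piston_blue_top','piston_white_top','holder','tester_medium','tester_small','tester_large']:
        print(n,l,[(round(r['score'],2),np.round(np.array(r['point'])*[560,420],1).tolist()) for r in place_of(l,n)])
E
```

```text
{'clock': 0.0, 'joints': array([-1.21559558,  0.4351974 ,  0.02496266,  1.57408446, -0.0115978 ,
        1.13399092, -0.07511463]), 'dq': array([-0.00042255, -0.00162345,  0.00039311,  0.00038843, -0.00135434,
        0.00122681,  0.0005925 ]), 'joint_efforts': array([ 1.07651871e-03, -6.67858171e+01,  9.85381790e-01, -3.14450562e+01,
       -6.04390819e-02,  4.27921931e-02,  1.62728306e-04]), 'position': array([0.27605923, 0.56016831, 0.22596563]), 'ee_rot': array([-7.12913030e-01, -3.05941359e+00,  2.38789021e-03]), 'force': array([ 0.09759333, -0.50318896,  0.50861188]), 'ft_torque': array([0.01534427, 0.04461035, 0.00088556]), 'gripper_force': 0.0, 'width': 1.002553277000714}
scene [0.93696204 0.40452403 0.74584771] [-1.00241108 -2.56173153  0.8932672 ] 403.11798285302484 280.30086291837006 210.03569372135897
scene rack_slot [(0.98, [213.5, 161.4])]
scene piston_red_top [(0.53, [437.1, 203.4]), (0.5, [359.4, 249.5]), (0.43, [424.7, 323.0]), (0.4, [322.7, 249.1])]
scene piston_yellow_top [(0.48, [400.3, 211.2]), (0.43, [397.2, 329.3]), (0.42, [321.6, 252.3])]
scene piston_blue_top
[... 705 characters left out ...]
.7, [307.1, 282.5]), (0.48, [286.7, 386.6])]
side piston_yellow_top [(0.68, [393.0, 284.8]), (0.64, [281.2, 254.6]), (0.58, [190.9, 278.4]), (0.49, [252.4, 362.5])]
side piston_blue_top [(0.65, [370.8, 319.0]), (0.57, [239.7, 275.2]), (0.48, [228.9, 398.8])]
side piston_white_top [(0.76, [421.8, 347.9]), (0.56, [269.7, 309.7])]
side holder [(0.86, [400.8, 341.8]), (0.74, [276.5, 301.0]), (0.59, [258.6, 407.1])]
side tester_medium [(0.76, [281.5, 187.0]), (0.76, [339.0, 202.5])]
side tester_small [(0.32, [292.9, 149.8])]
side tester_large [(0.62, [286.6, 164.6])]
wrist [0.20420205 0.59549232 0.38514784] [2.44465182 1.52333789 0.22584375] 305.29852141677577 283.9938258351394 206.18055781079127
```

```bash
python3 -c "
import cv2,numpy as np
a=[cv2.imread(f'pics/{n}0.png') for n in ('scene','side')]
cv2.imwrite('pics/both.png',cv2.resize(np.vstack(a),(400,600)))"; ls pics
```

```text
both.png
scene0.png
side0.png
wrist0.png
```

View pics/scene0.png

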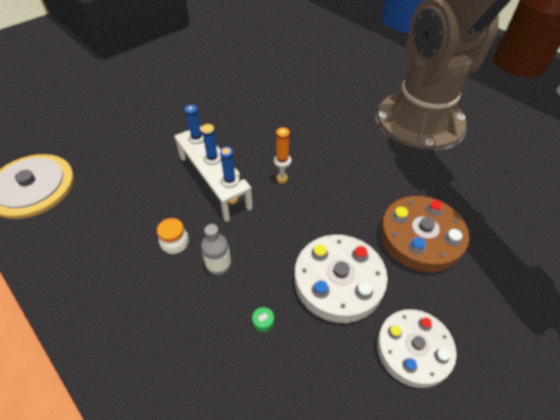

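View pics/side0.png

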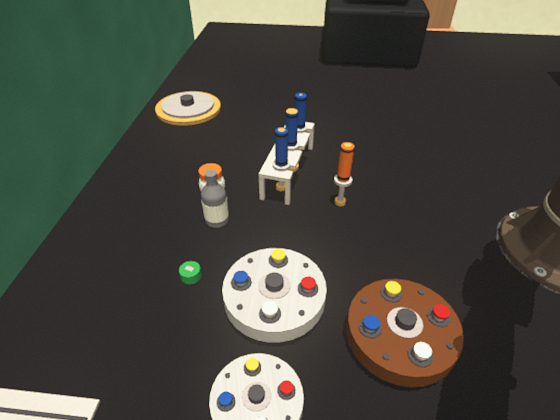

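The scene shows three blue testers with their tops at about (191,109), (207,129) and (228,152). The orange decoy is at (282,150). The large white holder is centred near (341,270), with the brown and small white ones to its right and below. Next I'll zoom in on the tester tops and measure the geometry.

```bash
cat > m.py <<'E'
from h import *
S=np.load('scene0.npy',allow_pickle=True).item(); D=np.load('side0.npy',allow_pickle=True).item()
crops=[cv2.resize(S['image'][90:220,160:300],None,fx=4,fy=4,interpolation=2),cv2.resize(D['image'][85:215,235:375],None,fx=4,fy=4,interpolation=2)]
cv2.imwrite('pics/crop.png',cv2.resize(np.hstack(crops),(800,372))[:,:,::-1])
# pistons by colour, in window of the large white holder
def blob(im,lo,hi,win):
    x0,y0,x1,y1=win; h=cv2.cvtColor(np.ascontiguousarray(im['image']),cv2.COLOR_RGB2HSV)[y0:y1,x0:x1]
    m=cv2.inRange(h,lo,hi); n,l,st,c=cv2.connectedComponentsWithStats(m); i=1+np.argmax(st[1:,4]); return c[i]+[x0,y0],st[i]
for nm,im,win in (('scene',S,(295,235,388,310)),('side',D,(222,245,327,330))):
    for c,lo,hi in (('y',(20,120,120),(35,255,255)),('b',(100,150,60),(125,255,255)),('r',(0,150,100),(6,255,255))):
        p,st=blob(im,lo,hi,win); print(nm,c,p.round(1),st,atz(im,*p,0.066).round(4))
E
python3 m.py
```

```text
scene y [319.6 250.2] [ 19  10  12  11 108] [0.5753 0.1388 0.066 ]
scene b [320.5 286.7] [20 47 12 10 99] [0.633 0.196 0.066]
scene r [360.5 251.5] [60 12 12 10 94] [0.5173 0.1963 0.066 ]
side y [277.8 254.6] [ 49   3  14  13 136] [0.5728 0.1391 0.066 ]
side b [240.3 276.3] [ 12  26  14  12 123] [0.6311 0.1961 0.066 ]
side r [308.  282.8] [ 79  32  15  13 148] [0.5148 0.1971 0.066 ]
```

View pics/crop.png

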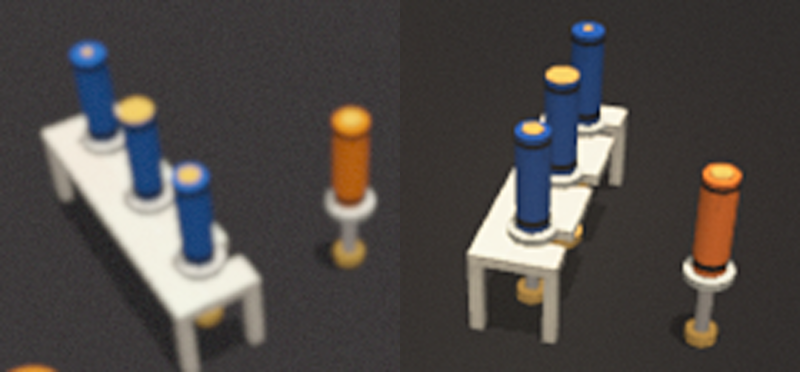

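In the crops, the tester nearest the holder (scene ~(228,152)) has the medium brass mark. The middle tester has the large mark and the far one the small mark. Slots open toward the orange decoy and robot side. Now I'll get the poses.

```bash
cat > m2.py <<'E'
from m import *
print('tops')
for nm,im,wins in (('scene',S,[(183,100,200,116),(199,122,215,136),(219,145,236,158)]),('side',D,[(293,91,308,102),(284,107,299,117),(274,126,290,136)])):
    for w in wins:
        x0,y0,x1,y1=w; c=im['image'][y0:y1,x0:x1].astype(float)
        m=np.clip(c[...,0]-c[...,2]*0.6-20,0,None)*(c[...,0]>110)   # warm pixels weighted
        yy,xx=np.mgrid[y0:y1,x0:x1]; u,v=(m*xx).sum()/m.sum(),(m*yy).sum()/m.sum(); print(nm,round(u,1),round(v,1),(m>0).sum(),atz(im,u,v,0.168).round(4))
for nm,im in (('scene',S),('side',D)):
    # orange decoy handle top / collar, bystanders
    m=cv2.inRange(cv2.cvtColor(np.ascontiguousarray(im['image']),cv2.COLOR_RGB2HSV),(6,150,120),(22,255,255))
    n,l,st,c=cv2.connectedComponentsWithStats(m); print(nm,[(s.tolist(),cc.round(1).tolist()) for s,cc in zip(st,c) if 40<s[4]<2000])
print('orange foot',atz(S,282,179,.005),atz(D,340.5,202,.005))
print('slot',atz(S,213.5,161.4,.075),atz(D,290.4,146.5,.075))
print('bottle',atz(S,211,230,.13),atz(D,211,174,.13))
E
python3 m2.py | sed -n '/tops/,$p'
```

```text
tops
scene 190.0 107.7 16 [ 0.5674 -0.291   0.168 ]
scene 206.9 127.8 125 [ 0.5811 -0.2077  0.168 ]
scene 224.7 150.8 82 [ 0.5974 -0.1239  0.168 ]
side 300.3 94.4 10 [ 0.5679 -0.2917  0.168 ]
side 291.4 110.7 68 [ 0.582 -0.208  0.168]
side 281.3 129.2 38 [ 0.5958 -0.1246  0.168 ]
scene [([276, 127, 14, 34, 371], [282.4, 142.9]), ([0, 181, 72, 37, 254], [38.3, 206.6]), ([156, 218, 28, 24, 506], [169.8, 229.0]), ([12, 309, 22, 24, 79], [22.1, 318.0]), ([30, 334, 46, 73, 238], [52.5, 372.3])]
side [([155, 96, 66, 29, 301], [184.6, 116.0]), ([341, 142, 14, 9, 92], [347.3, 146.1]), ([338, 152, 16, 26, 311], [345.0, 164.2]), ([198, 163, 24, 18, 219], [209.4, 169.4]), ([335, 197, 11, 9, 54], [339.7, 201.9])]
orange foot [ 0.45893005 -0.09522884  0.005     ] [ 0.45425423 -0.0944245   0.005     ]
slot [ 0.58442539 -0.19814982  0.075     ] [ 0.58198973 -0.20498077  0.075     ]
bottle [ 0.72709471 -0.00550565  0.13      ] [ 0.72245504 -0.00182041  0.13      ]
```

```bash
cat > plan.py <<'E'
from h import *
# usage: plan.py x y z  -> shift still to go, tool axes in units of 20 mm, and turn in units of 4 deg to tool y || rack y, tool z down
import sys
ang=np.deg2rad(float(sys.argv[4])) if len(sys.argv)>4 else np.deg2rad(-9.8)
s=observe(); q=rot(s['ee_rot']); M=q.as_matrix()
best=None
for f in (0,np.pi):
    yv=np.array([-np.sin(ang+f),np.cos(ang+f),0]); zv=np.array([0,0,-1.]); T=R.from_matrix(np.c_[np.cross(yv,zv),yv,zv])
    r=(q.inv()*T).as_rotvec(degrees=True)
    if best is None or np.linalg.norm(r)<np.linalg.norm(best[0]): best=(r,T)
d=np.array([float(a) for a in sys.argv[1:4]])-s['position']
print('t',round(s['clock'],2),'pos',s['position'].round(4),'force',s['force'].round(2),'w',round(s['width'],3),'gf',round(s['gripper_force'],1),'j7',s['joints'].round(2)[[0,6]])
print('turn/4deg',(best[0]/4).round(3),'shift now-frame/20mm',q.inv().apply(d).__truediv__(.02).round(3),'shift after turn',best[1].inv().apply(d).__truediv__(.02).round(3))
print('toolx',M[:,0].round(3),'tooly',M[:,1].round(3))
E
python3 plan.py 0.5966 -0.1243 0.23
```

```text
t 1.05 pos [0.2763 0.5606 0.2267] force [0.17 0.18 0.32] w 1.0 gf 0.0 j7 [-1.22 -0.08]
turn/4deg [ 1.000e-03  0.000e+00 -4.109e+00] shift now-frame/20mm [-29.505 -23.639  -0.164] shift after turn [-21.611 -31.021  -0.163]
toolx [-0.897  0.442 -0.   ] tooly [0.442 0.897 0.   ]
```

```bash
python3 -m handwheel '[[0,0,0,0,0,-0.82],[0,0,0,0,0,-0.82],[0,0,0,0,0,-0.82],[0,0,0,0,0,-0.82],[0,0,0,0,0,-0.82]]' 0.6 10
python3 -m handwheel '[[-0.67,-0.96,0,0,0,0],[-0.67,-0.96,0,0,0,0],[-0.67,-0.96,0,0,0,0],[-0.67,-0.96,0,0,0,0],[-0.67,-0.96,0,0,0,0],[-0.67,-0.96,0,0,0,0],[-0.67,-0.96,0,0,0,0],[-0.67,-0.96,0,0,0,0]]'
python3 -m handwheel '[[-0.67,-0.96,0,0,0,0],[-0.67,-0.96,0,0,0,0],[-0.67,-0.96,0,0,0,0],[-0.67,-0.96,0,0,0,0],[-0.67,-0.96,0,0,0,0],[-0.67,-0.96,0,0,0,0],[-0.67,-0.96,0,0,0,0],[-0.67,-0.96,0,0,0,0]]'
python3 plan.py 0.5966 -0.1243 0.23
```

```text
clock: 1.47
position: [0.2763, 0.5607, 0.2267]
ee_rot: [0.265, 3.13, 0.0]
force: [-0.3, 1.2, 0.4]
width: 0.689
gripper_force: 0.0
clock: 2.13
position: [0.356, 0.39, 0.2269]
ee_rot: [0.269, 3.13, 0.0]
force: [0.0, -0.8, -0.5]
width: 0.598
gripper_force: 0.0
clock: 2.8
position: [0.4354, 0.2203, 0.2269]
ee_rot: [0.269, 3.13, 0.001]
force: [-0.1, -0.4, -0.3]
width: 0.6
gripper_force: 0.0
t 2.8 pos [0.4354 0.2203 0.2269] force [-0.12 -0.38 -0.3 ] w 0.6 gf 0.0 j7 [-0.66  0.85]
turn/4deg [ 0.006  0.004 -0.008] shift now-frame/20mm [-10.883 -15.6    -0.156] shift after turn [-10.874 -15.607  -0.153]
toolx [-0.985  0.171 -0.   ] tooly [0.171 0.985 0.   ]
```

```bash
python3 -m handwheel '[[-0.68,-0.97,0,0,0,0],[-0.68,-0.97,0,0,0,0],[-0.68,-0.97,0,0,0,0],[-0.68,-0.97,0,0,0,0],[-0.68,-0.97,0,0,0,0],[-0.68,-0.97,0,0,0,0],[-0.68,-0.97,0,0,0,0],[-0.68,-0.97,0,0,0,0]]'
python3 -m handwheel '[[-0.68,-0.97,0,0,0,0],[-0.68,-0.97,0,0,0,0],[-0.68,-0.97,0,0,0,0],[-0.68,-0.97,0,0,0,0],[-0.68,-0.97,0,0,0,0],[-0.68,-0.97,0,0,0,0],[-0.68,-0.97,0,0,0,0],[0,0,0,0,0,0]]'
python3 plan.py 0.5966 -0.1243 0.121
python3 - <<'E'
from h import *
im=get_image('wrist'); np.save('wrist1.npy',im,allow_pickle=True); cv2.imwrite('pics/wrist1.png',im['image'][:,:,::-1])
print([proj(im,np.array(p)) for p in [(0.5966,-.1243,.168),(0.582,-.208,.168)]])
E
```

```text
clock: 3.47
position: [0.5162, 0.0487, 0.2269]
ee_rot: [0.269, 3.13, 0.0]
force: [0.5, 0.1, -0.9]
width: 0.601
gripper_force: 0.0
clock: 4.13
position: [0.5873, -0.1058, 0.2268]
ee_rot: [0.278, 3.128, -0.005]
force: [-0.5, 0.0, 0.3]
width: 0.598
gripper_force: 0.0
t 4.13 pos [ 0.5873 -0.1058  0.2268] force [-0.53  0.    0.33] w 0.598 gf 0.0 j7 [-0.11  1.59]
turn/4deg [-0.041  0.023 -0.087] shift now-frame/20mm [-0.61  -0.814  5.293] shift after turn [-0.613 -0.833  5.29 ]
toolx [-0.984  0.176 -0.002] tooly [ 0.176  0.984 -0.003]
[(np.float64(263.2997825850819), np.float64(238.60919738127888)), (np.float64(153.08617934525728), np.float64(238.720082907647))]
```

View pics/wrist1.png

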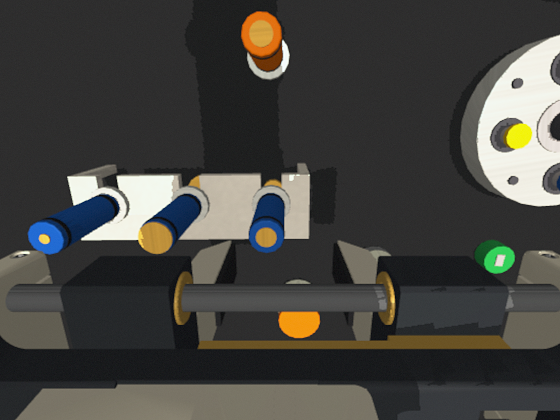

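The wrist view shows the medium mark at (265,237), within about 1 mm of the projection (263,239). The rack edges are level in the picture, so the yaw matches.

```bash
python3 -m handwheel '[[-0.55,-0.7,0,0,0,-0.05],[0,0,0,0,0,0],[0,0,0,0,0,0]]'
python3 plan.py 0.5967 -0.1240 0.121
```

```text
clock: 4.43
position: [0.5946, -0.1157, 0.2266]
ee_rot: [-0.265, -3.13, -0.0]
force: [-0.4, -0.3, 0.9]
width: 0.6
gripper_force: 0.0
t 4.43 pos [ 0.5946 -0.1157  0.2266] force [-0.39 -0.26  0.9 ] w 0.6 gf 0.0 j7 [-0.09  1.62]
turn/4deg [ 0.001 -0.004  0.032] shift now-frame/20mm [-0.176 -0.393  5.281] shift after turn [-0.175 -0.392  5.281]
toolx [-0.986  0.168  0.   ] tooly [0.168 0.986 0.   ]
```

```bash
python3 -m handwheel '[[-0.175,-0.39,0,0,0,0],[0,0,0,0,0,0],[0,0,0.7,0,0,0],[0,0,0.7,0,0,0],[0,0,0,0,0,0],[0,0,0,0,0,0]]'
python3 plan.py 0.5967 -0.1240 0.121
```

```text
clock: 4.93
position: [0.5964, -0.1237, 0.1984]
ee_rot: [-0.263, -3.129, -0.0]
force: [0.1, -0.9, -0.2]
width: 0.602
gripper_force: 0.0
t 4.93 pos [ 0.5964 -0.1237  0.1984] force [ 0.14 -0.94 -0.17] w 0.602 gf 0.0 j7 [-0.08  1.64]
turn/4deg [ 0.001 -0.022  0.047] shift now-frame/20mm [-0.026 -0.013  3.871] shift after turn [-0.02  -0.013  3.871]
toolx [-0.986  0.167  0.002] tooly [0.167 0.986 0.   ]
```

```bash
python3 -m handwheel '[[0,0,0.8,0,0,0],[0,0,0.8,0,0,0],[0,0,0.8,0,0,0],[0,0,0.8,0,0,0],[0,0,0.67,0,0,0.04],[0,0,0,0,0,0],[0,0,0,0,0,0]]'
python3 plan.py 0.5967 -0.1240 0.121
python3 -m handwheel '[[0,0,0,0,0,0],[0,0,0,0,0,0],[0,0,0,0,0,0],[0,0,0,0,0,0],[0,0,0,0,0,0],[0,0,0,0,0,0]]' 0.1 30
python3 plan.py 0.5967 -0.1240 0.121
```

```text
clock: 5.52
position: [0.597, -0.124, 0.1219]
ee_rot: [-0.268, -3.13, -0.0]
force: [0.8, -0.4, 0.5]
width: 0.602
gripper_force: 0.0
t 5.52 pos [ 0.597  -0.124   0.1219] force [ 0.75 -0.42  0.52] w 0.602 gf 0.0 j7 [-0.06  1.66]
turn/4deg [ 0.001 -0.003  0.004] shift now-frame/20mm [ 0.017 -0.001  0.044] shift after turn [ 0.017 -0.001  0.044]
toolx [-0.985  0.17   0.   ] tooly [0.17  0.985 0.   ]
clock: 6.02
position: [0.5973, -0.124, 0.1219]
ee_rot: [0.268, 3.129, 0.0]
force: [-0.4, 0.6, 4.3]
width: 0.302
gripper_force: 30.0
t 6.02 pos [ 0.5973 -0.124   0.1219] force [-0.36  0.61  4.29] w 0.302 gf 30.0 j7 [-0.06  1.66]
turn/4deg [0.005 0.013 0.004] shift now-frame/20mm [ 0.03  -0.004  0.044] shift after turn [ 0.03  -0.004  0.044]
toolx [-0.985  0.17  -0.001] tooly [0.17  0.985 0.   ]
```

```bash
python3 -m handwheel '[[0,0,-0.15,0,0,0],[0,0,-0.15,0,0,0],[0,0,0,0,0,0],[0,0,0,0,0,0]]'
python3 plan.py 0.538 -0.114 0.128
python3 -m handwheel '[[0.4,0,0,0,0,0],[0.5,0,0,0,0,0],[0.5,0,0,0,0,0],[0.5,0,0,0,0,0],[0.5,0,0,0,0,0],[0.6,0,0,0,0,0],[0,0,0,0,0,0],[0,0,0,0,0,0]]'
python3 plan.py 0.538 -0.114 0.2
```

```text
clock: 6.35
position: [0.5968, -0.1243, 0.1273]
ee_rot: [-0.268, -3.13, 0.0]
force: [0.3, -0.3, -2.3]
width: 0.3
gripper_force: 30.0
t 6.35 pos [ 0.5968 -0.1243  0.1273] force [ 0.32 -0.28 -2.29] w 0.3 gf 30.0 j7 [-0.06  1.66]
turn/4deg [-0.001 -0.001 -0.   ] shift now-frame/20mm [ 2.986  0.006 -0.033] shift after turn [ 2.986  0.006 -0.033]
toolx [-0.985  0.17   0.   ] tooly [ 0.17   0.985 -0.   ]
clock: 7.02
position: [0.5372, -0.1138, 0.1275]
ee_rot: [0.268, 3.13, 0.0]
force: [0.2, 0.4, -2.3]
width: 0.299
gripper_force: 30.0
t 7.02 pos [ 0.5372 -0.1138  0.1275] force [ 0.24  0.44 -2.28] w 0.299 gf 30.0 j7 [-0.08  1.65]
turn/4deg [0.003 0.    0.   ] shift now-frame/20mm [-0.04  -0.    -3.625] shift after turn [-4.000e-02 -1.000e-03 -3.625e+00]
toolx [-0.985  0.17  -0.   ] tooly [0.17  0.985 0.   ]
```

```bash
python3 -m handwheel '[[0,0,-0.8,0,0,0],[0,0,-0.8,0,0,0],[0,0,-0.8,0,0,0],[0,0,-0.8,0,0,0],[0,0,-0.7,0,0,0],[0,0,0,0,0,0]]'
python3 plan.py 0.516 0.197 0.205
```

```text
clock: 7.52
position: [0.5399, -0.1144, 0.2081]
ee_rot: [0.268, 3.125, -0.0]
force: [0.3, 0.3, -2.5]
width: 0.3
gripper_force: 30.0
t 7.52 pos [ 0.5399 -0.1144  0.2081] force [ 0.32  0.31 -2.46] w 0.3 gf 30.0 j7 [-0.1   1.62]
turn/4deg [0.005 0.074 0.   ] shift now-frame/20mm [ 3.83  15.14   0.141] shift after turn [ 3.83  15.14   0.155]
toolx [-0.985  0.17  -0.005] tooly [0.17  0.985 0.   ]
```

```bash
python3 -m handwheel '[[0.2,0.8,0,0,0,0],[0.2,0.8,0,0,0,0],[0.2,0.8,0,0,0,0],[0.2,0.8,0,0,0,0],[0.2,0.8,0,0,0,0],[0.2,0.8,0,0,0,0],[0.2,0.8,0,0,0,0],[0.2,0.8,0,0,0,0]]'
python3 -m handwheel '[[0.2,0.8,0,0,0,0],[0.2,0.8,0,0,0,0],[0.2,0.8,0,0,0,0],[0.2,0.8,0,0,0,0],[0.2,0.8,0,0,0,0],[0.2,0.8,0,0,0,0],[0.2,0.8,0,0,0,0],[0.2,0.8,0,0,0,0]]'
python3 -m handwheel '[[0.2,0.8,0,0,0,0],[0.2,0.8,0,0,0,0],[0.2,0.6,0,0,0,0],[0,0,0,0,0,0],[0,0,0,0,0,0],[0,0,0,0,0,0]]'
python3 plan.py 0.516 0.197 0.190
python3 - <<'E'
from h import *
for n in ('scene','side'):
    im=get_image(n); np.save(n+'2.npy',im,allow_pickle=True); cv2.imwrite(f'pics/{n}2.png',im['image'][:,:,::-1])
    p=observe()['position']; f=p-[0,0,.109]; print(n,proj(im,f),proj(im,p+[0,0,.046]), [(round(r['score'],2),(np.array(r['point'])*[560,420]).round(1)) for r in place_of('tester_medium_foot',n)])
    c.append(im['image'][120:320,200:400]) if 'c' in dir() else globals().__setitem__('c',[im['image'][120:320,240:440]])
cv2.imwrite('pics/c2.png',cv2.resize(np.hstack(c),(800,400),interpolation=2)[:,:,::-1])
E
```

```text
clock: 8.18
position: [0.528, 0.0184, 0.2044]
ee_rot: [-0.268, -3.13, 0.0]
force: [0.7, -0.8, -2.5]
width: 0.3
gripper_force: 30.0
clock: 8.85
position: [0.5182, 0.15, 0.2044]
ee_rot: [-0.268, -3.13, 0.0]
force: [0.8, -0.2, -1.8]
width: 0.299
gripper_force: 30.0
clock: 9.35
position: [0.5141, 0.1935, 0.205]
ee_rot: [-0.269, -3.13, 0.001]
force: [-0.1, 0.1, -3.2]
width: 0.299
gripper_force: 30.0
t 9.35 pos [0.5141 0.1935 0.205 ] force [-0.12  0.08 -3.21] w 0.299 gf 30.0 j7 [-0.58  1.  ]
turn/4deg [-0.013 -0.001 -0.01 ] shift now-frame/20mm [-0.064  0.189  0.748] shift after turn [-0.064  0.189  0.748]
toolx [-0.985  0.171  0.   ] tooly [ 0.171  0.985 -0.001]
scene (np.float64(362.9404474872613), np.float64(241.16514289652994)) (np.float64(378.7493661516771), np.float64(188.08776942621236)) [(0.69, array([281.8, 180.9])), (0.56, array([362.1, 238.8]))]
side (np.float64(309.40282932473787), np.float64(269.5807333851184)) (np.float64(315.2041637206468), np.float64(197.04971162575487)) [(0.68, array([309.3, 269.2])), (0.53, array([338.8, 199.9]))]
```

View pics/c2.png

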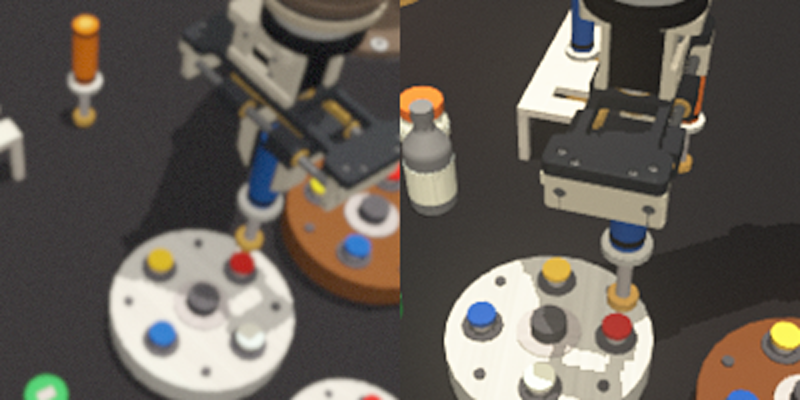

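The foot hangs just beyond the red cap, at about scene (364,239) and side (310,269). I'll measure its offset by colour with the same cameras.

```bash
cat > foot.py <<'E'
from h import *
import sys
def foot(im,f,r=14):
    u,v=proj(im,f+[0,0,.006]); u,v=int(u),int(v); c=np.ascontiguousarray(im['image'][v-r:v+r,u-r:u+r]); hs=cv2.cvtColor(c,cv2.COLOR_RGB2HSV)
    m=cv2.inRange(hs,(9,70,70),(26,220,255)); n,l,st,ce=cv2.connectedComponentsWithStats(m); i=1+np.argmax(st[1:,4])
    x,y,w,h,a=st[i]; return np.array([u-r+x+(w-1)/2,v-r+y+(h-1)/2]),st[i]
if __name__=='__main__':
    p=np.array([.5141,.1935,.205]); f=p-[0,0,.109]
    for n in ('scene','side'):
        im=np.load(n+'2.npy',allow_pickle=True).item(); c,st=foot(im,f); print(n,c,st,'pred',np.round(proj(im,f+[0,0,.005]),1),atz(im,*c,f[2]+.005).round(4))
E
python3 foot.py
```

```text
scene [364.5 239. ] [  8   7  16  15 144] pred [363.5 239.8] [0.5112 0.1937 0.101 ]
side [311.  268.5] [  8   8  17  16 167] pred [309.6 267.8] [0.5118 0.1948 0.101 ]
```

```bash
python3 -m handwheel '[[-0.14,0.16,0,0,0,0],[0,0,0.5,0,0,0],[0,0,0.4,0,0,0],[0,0,0.2,0,0,0],[0,0,0,0,0,0],[0,0,0,0,0,0]]'
python3 plan.py 0.5175 0.197 0.1695
python3 - <<'E'
from foot import *
from m import blob
p=observe()['position']; f=p-[0,0,.109]
for n,win in (('scene',(340,235,388,275)),('side',(290,262,327,305))):
    im=get_image(n); c,st=foot(im,f); print(n,c,st,'pred',np.round(proj(im,f+[0,0,.005]),1),atz(im,*c,f[2]+.005).round(4))
    h=im['image'][win[1]:win[3],win[0]:win[2]]; globals().setdefault('L',[]).append(cv2.resize(h,(400,400),interpolation=2))
cv2.imwrite('pics/c3.png',np.hstack(L)[:,:,::-1])
E
```

```text
clock: 10.05
position: [0.5169, 0.1971, 0.1827]
ee_rot: [-0.268, -3.129, 0.001]
force: [0.4, 0.0, -2.3]
width: 0.298
gripper_force: 30.0
t 10.05 pos [0.5169 0.1971 0.1827] force [ 0.45  0.03 -2.26] w 0.298 gf 30.0 j7 [-0.58  1.01]
turn/4deg [-0.012 -0.015  0.001] shift now-frame/20mm [-0.032  0.003  0.66 ] shift after turn [-0.031  0.003  0.66 ]
toolx [-0.985  0.17   0.001] tooly [ 0.17   0.985 -0.001]
scene y [319.6 250.2] [ 19  10  12  11 108] [0.5753 0.1388 0.066 ]
scene b [320.5 286.7] [20 47 12 10 99] [0.633 0.196 0.066]
scene r [360.5 251.5] [60 12 12 10 94] [0.5173 0.1963 0.066 ]
side y [277.8 254.6] [ 49   3  14  13 136] [0.5728 0.1391 0.066 ]
side b [240.3 276.3] [ 12  26  14  12 123] [0.6311 0.1961 0.066 ]
side r [308.  282.8] [ 79  32  15  13 148] [0.5148 0.1971 0.066 ]
scene [363.  247.5] [  8   8  15  14 123] pred [362.  248.1] [0.5144 0.1975 0.0787]
side [308.5 279. ] [  8   9  16  15 155] pred [307.1 277.9] [0.5145 0.199  0.0787]
```

View pics/c3.png

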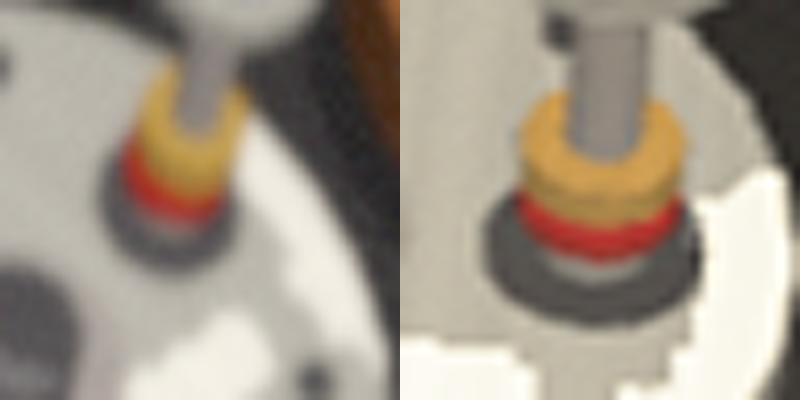

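Both crops show the foot about 6 mm over the red cap. It is nearly concentric, perhaps 1-2 mm too far toward -x/+y. I'll correct that and press.

```bash
python3 -m handwheel '[[-0.08,-0.04,0,0,0,0],[0,0,0.2,0,0,0],[0,0,0.15,0,0,0],[0,0,0.15,0,0,0],[0,0,0.15,0,0,0],[0,0,0,0,0,0],[0,0,0,0,0,0]]'
python3 plan.py 0.5185 0.196 0.1695
```

```text
clock: 10.73
position: [0.519, 0.1962, 0.1705]
ee_rot: [0.268, 3.13, 0.0]
force: [0.6, -1.0, 0.9]
width: 0.301
gripper_force: 30.0
t 10.73 pos [0.519  0.1962 0.1705] force [ 0.56 -1.    0.92] w 0.301 gf 30.0 j7 [-0.57  1.01]
turn/4deg [0.003 0.007 0.   ] shift now-frame/20mm [ 0.023 -0.015  0.049] shift after turn [ 0.023 -0.015  0.049]
toolx [-0.985  0.17  -0.001] tooly [0.17  0.985 0.   ]
```

```bash
python3 -m handwheel '[[0,0,0.1,0,0,0],[0,0,0,0,0,0],[0,0,0,0,0,0]]'
python3 plan.py 0.5185 0.196 0.1685
python3 - <<'E'
from h import *
for n,win in (('scene',(340,235,388,275)),('side',(290,262,327,305))):
    im=get_image(n); h=im['image'][win[1]:win[3],win[0]:win[2]]; globals().setdefault('L',[]).append(cv2.resize(h,(400,400),interpolation=2))
    print(observe()['force'])
cv2.imwrite('pics/c4.png',np.hstack(L)[:,:,::-1])
E
```

```text
clock: 10.98
position: [0.5189, 0.1962, 0.1685]
ee_rot: [0.268, 3.13, 0.0]
force: [0.4, 0.2, 2.4]
width: 0.3
gripper_force: 30.0
t 10.98 pos [0.5189 0.1962 0.1685] force [0.38 0.25 2.36] w 0.3 gf 30.0 j7 [-0.57  1.01]
turn/4deg [0.004 0.007 0.   ] shift now-frame/20mm [ 0.02  -0.014  0.001] shift after turn [ 0.02  -0.014  0.001]
toolx [-0.985  0.17  -0.001] tooly [0.17  0.985 0.   ]
[ 0.54733514 -0.65458568  2.8968775 ]
[1.30681863 0.29819239 2.74297653]
```

View pics/c4.png

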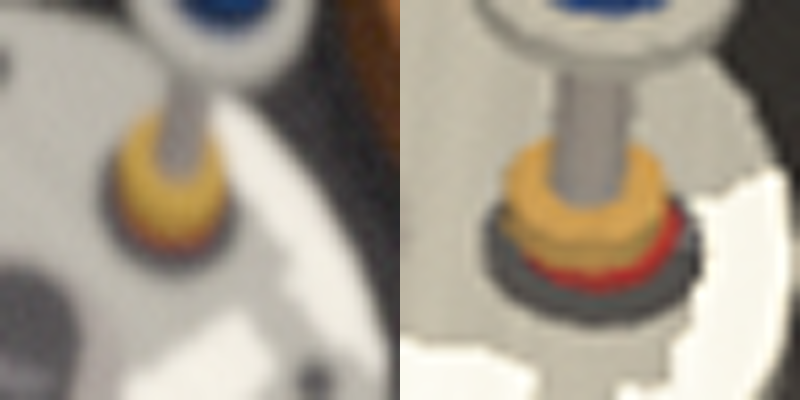

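The red cap is clearly sunk, about 8 mm by force. The foot sits about 1-2 mm toward +x in the side view. I'll release and go to yellow with an adjusted offset.

```bash
python3 -m handwheel '[[0,0,-0.3,0,0,0],[0,0,-0.5,0,0,0],[0,0,-0.5,0,0,0],[0,0,0,0,0,0],[0,0,0,0,0,0]]'
python3 plan.py 0.5757 0.1388 0.195
```

```text
clock: 11.5
position: [0.5189, 0.1964, 0.1951]
ee_rot: [0.268, 3.129, 0.001]
force: [-0.5, -0.6, -2.4]
width: 0.298
gripper_force: 30.0
t 11.5 pos [0.5189 0.1964 0.1951] force [-0.5  -0.58 -2.42] w 0.298 gf 30.0 j7 [-0.58  1.01]
turn/4deg [0.012 0.012 0.003] shift now-frame/20mm [-3.29  -2.355  0.005] shift after turn [-3.291 -2.354  0.004]
toolx [-0.985  0.17  -0.001] tooly [0.17  0.985 0.001]
```

```bash
python3 -m handwheel '[[-0.6,-0.4,0,0,0,0],[-0.6,-0.5,0,0,0,0],[-0.6,-0.5,0,0,0,0],[-0.6,-0.4,0,0,0,0],[-0.6,-0.4,0,0,0,0],[-0.3,-0.16,0,0,0,0],[0,0,0,0,0,0],[0,0,0,0,0,0]]'
python3 plan.py 0.5757 0.1388 0.182
```

```text
clock: 12.17
position: [0.5754, 0.1387, 0.194]
ee_rot: [-0.269, -3.129, -0.0]
force: [0.7, -0.3, -1.9]
width: 0.304
gripper_force: 30.0
t 12.17 pos [0.5754 0.1387 0.194 ] force [ 0.7  -0.27 -1.91] w 0.304 gf 30.0 j7 [-0.46  1.15]
turn/4deg [ 0.001 -0.011 -0.002] shift now-frame/20mm [-0.013  0.007  0.6  ] shift after turn [-0.012  0.007  0.6  ]
toolx [-0.985  0.17   0.001] tooly [0.17  0.985 0.   ]
```

```bash
python3 -m handwheel '[[0,0,0.4,0,0,0],[0,0,0.3,0,0,0],[0,0,0.2,0,0,0],[0,0,0.2,0,0,0],[0,0,0.17,0,0,0],[0,0,0,0,0,0],[0,0,0,0,0,0],[0,0,0,0,0,0]]'
python3 plan.py 0.5757 0.1388 0.1685
python3 - <<'E'
from h import *
for n,win in (('scene',(296,230,344,270)),('side',(258,236,296,280))):
    im=get_image(n); h=im['image'][win[1]:win[3],win[0]:win[2]]; globals().setdefault('L',[]).append(cv2.resize(h,(400,400),interpolation=2))
    print(observe()['force'])
cv2.imwrite('pics/c5.png',np.hstack(L)[:,:,::-1])
E
```

```text
clock: 12.83
position: [0.5755, 0.1388, 0.1692]
ee_rot: [-0.268, -3.13, -0.001]
force: [-2.8, 1.4, 2.0]
width: 0.303
gripper_force: 30.0
t 12.83 pos [0.5755 0.1388 0.1692] force [-2.76  1.42  2.  ] w 0.303 gf 30.0 j7 [-0.45  1.16]
turn/4deg [ 0.006 -0.003  0.006] shift now-frame/20mm [-0.009 -0.     0.036] shift after turn [-0.009 -0.     0.036]
toolx [-0.985  0.17   0.   ] tooly [0.17  0.985 0.   ]
[-2.5021171   1.89145471  2.30408519]
[-2.52317853  1.70016273  1.95908146]
```

View pics/c5.png

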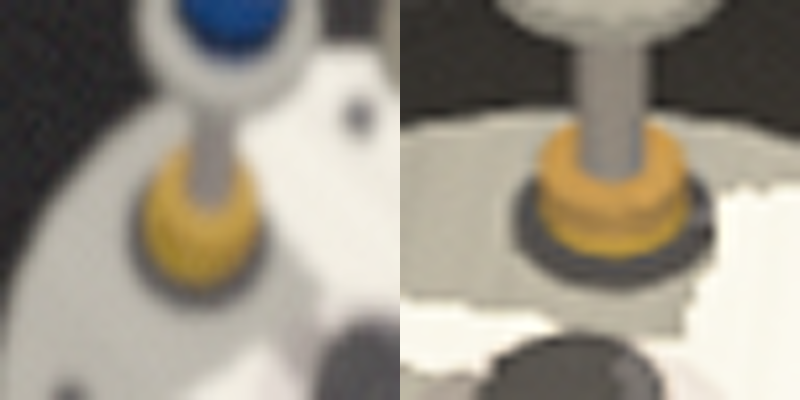

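Foot is concentric on the sunk yellow cap. I'll press a millimetre further for margin, then release.

```bash
python3 -m handwheel '[[0,0,0.06,0,0,0],[0,0,0,0,0,0],[0,0,0,0,0,0]]'
python3 -m handwheel '[[0,0,-0.3,0,0,0],[0,0,-0.5,0,0,0],[0,0,-0.6,0,0,0],[0,0,0,0,0,0],[0,0,0,0,0,0]]'
python3 plan.py 0.6335 0.1958 0.195
```

```text
clock: 13.18
position: [0.5757, 0.1387, 0.1678]
ee_rot: [0.268, 3.13, 0.001]
force: [-2.3, 1.4, 3.4]
width: 0.298
gripper_force: 30.0
clock: 13.6
position: [0.5765, 0.1379, 0.1966]
ee_rot: [0.269, 3.128, 0.0]
force: [0.8, 0.0, -3.5]
width: 0.303
gripper_force: 30.0
t 13.6 pos [0.5765 0.1379 0.1966] force [ 0.77  0.02 -3.52] w 0.303 gf 30.0 j7 [-0.46  1.15]
turn/4deg [ 0.004  0.029 -0.007] shift now-frame/20mm [-2.315  3.337  0.084] shift after turn [-2.316  3.335  0.078]
toolx [-0.985  0.171 -0.002] tooly [0.171 0.985 0.   ]
```

```bash
python3 -m handwheel '[[-0.4,0.5,0,0,0,0],[-0.5,0.7,0,0,0,0],[-0.5,0.7,0,0,0,0],[-0.4,0.6,0,0,0,0],[-0.4,0.6,0,0,0,0],[-0.12,0.2,0,0,0,0],[0,0,0,0,0,0],[0,0,0,0,0,0]]'
python3 plan.py 0.6335 0.1958 0.168
python3 - <<'E'
from foot import *
p=observe()['position']; f=p-[0,0,.109]
for n in ('scene','side'):
    im=get_image(n); c,st=foot(im,f); print(n,c,st,'pred',np.round(proj(im,f+[0,0,.005]),1),atz(im,*c,f[2]+.005).round(4))
E
```

```text
clock: 14.27
position: [0.6321, 0.1949, 0.195]
ee_rot: [-0.268, -3.129, 0.002]
force: [0.3, -0.2, -2.6]
width: 0.297
gripper_force: 30.0
t 14.27 pos [0.6321 0.1949 0.195 ] force [ 0.33 -0.22 -2.61] w 0.297 gf 30.0 j7 [-0.5  1.1]
turn/4deg [-0.017 -0.013 -0.001] shift now-frame/20mm [-0.061  0.059  1.352] shift after turn [-0.06   0.057  1.352]
toolx [-0.985  0.17   0.001] tooly [ 0.17   0.985 -0.001]
scene [322. 279.] [  9   8  13  13 106] pred [321.6 279.5] [0.6309 0.1947 0.091 ]
side [239.5 266.5] [  8   9  16  14 149] pred [238.9 266.2] [0.6309 0.1955 0.091 ]
```

```bash
python3 -m handwheel '[[-0.06,0.06,0.2,0,0,0],[0,0,0.4,0,0,0],[0,0,0.3,0,0,0],[0,0,0.2,0,0,0],[0,0,0.2,0,0,0],[0,0,0.05,0,0,0],[0,0,0,0,0,0],[0,0,0,0,0,0]]'
python3 plan.py 0.6332 0.1959 0.168
python3 - <<'E'
from foot import *
p=observe()['position']; f=p-[0,0,.109]
for n in ('scene','side'):
    im=get_image(n); c,st=foot(im,f); print(n,c,st,'pred',np.round(proj(im,f+[0,0,.005]),1),atz(im,*c,f[2]+.005).round(4),observe()['force'].round(1))
E
```

```text
clock: 15.03
position: [0.634, 0.1964, 0.169]
ee_rot: [-0.268, -3.13, 0.0]
force: [-1.0, -1.1, 2.2]
width: 0.296
gripper_force: 30.0
t 15.03 pos [0.634  0.1964 0.169 ] force [-1.05 -1.09  2.25] w 0.296 gf 30.0 j7 [-0.49  1.11]
turn/4deg [-0.002  0.    -0.001] shift now-frame/20mm [ 0.037 -0.031  0.05 ] shift after turn [ 0.037 -0.031  0.05 ]
toolx [-0.985  0.17  -0.   ] tooly [ 0.17   0.985 -0.   ]
scene [321. 287.] [  8   8  15  13 120] pred [320.2 287.4] [0.6324 0.1968 0.065 ] [-1.2 -0.7  2.8]
side [239.5 277.5] [  8   9  16  14 144] pred [238.6 276.7] [0.6322 0.198  0.065 ] [-1.6 -1.1  1.9]
```

```bash
python3 -m handwheel '[[0,0,0.05,0,0,0],[0,0,0,0,0,0],[0,0,-0.3,0,0,0],[0,0,-0.5,0,0,0],[0,0,-0.6,0,0,0],[0,0,-0.5,0,0,0],[0,0,0,0,0,0],[0,0,0,0,0,0]]'
python3 plan.py 0.5372 -0.1138 0.206
```

```text
clock: 15.8
position: [0.6346, 0.1969, 0.2068]
ee_rot: [0.268, 3.128, 0.002]
force: [-0.1, 0.7, -3.0]
width: 0.299
gripper_force: 30.0
t 15.8 pos [0.6346 0.1969 0.2068] force [-0.08  0.74 -2.95] w 0.299 gf 30.0 j7 [-0.5  1.1]
turn/4deg [0.017 0.024 0.003] shift now-frame/20mm [  2.156 -16.135   0.019] shift after turn [  2.153 -16.136   0.042]
toolx [-0.985  0.17  -0.002] tooly [0.17  0.985 0.001]
```

```bash
python3 -m handwheel '[[0.2,-0.5,0,0,0,0],[0.2,-0.8,0,0,0,0],[0.2,-0.8,0,0,0,0],[0.2,-0.8,0,0,0,0],[0.2,-0.8,0,0,0,0],[0.2,-0.8,0,0,0,0],[0.2,-0.8,0,0,0,0],[0.2,-0.8,0,0,0,0]]'
python3 -m handwheel '[[0.2,-0.8,0,0,0,0],[0.2,-0.8,0,0,0,0],[0.2,-0.8,0,0,0,0],[0,-0.8,0,0,0,0],[0,-0.8,0,0,0,0],[0,-0.8,0,0,0,0],[0,-0.8,0,0,0,0],[0,-0.8,0,0,0,0]]'
python3 -m handwheel '[[0,-0.8,0,0,0,0],[0,-0.8,0,0,0,0],[0,-0.8,0,0,0,0],[0,-0.8,0,0,0,0],[0,-0.4,0,0,0,0],[0,0,0,0,0,0],[0,0,0,0,0,0]]'
python3 plan.py 0.5372 -0.1138 0.128
```

```text
clock: 16.47
position: [0.5807, 0.0803, 0.2054]
ee_rot: [-0.268, -3.13, 0.0]
force: [-0.3, 0.0, -2.4]
width: 0.301
gripper_force: 30.0
clock: 17.13
position: [0.5476, -0.0438, 0.2058]
ee_rot: [0.268, 3.13, 0.0]
force: [0.6, -0.6, -2.4]
width: 0.302
gripper_force: 30.0
clock: 17.72
position: [0.5358, -0.1133, 0.2058]
ee_rot: [0.269, 3.13, 0.001]
force: [-1.1, 0.6, -1.8]
width: 0.301
gripper_force: 30.0
t 17.72 pos [ 0.5358 -0.1133  0.2058] force [-1.08  0.61 -1.78] w 0.301 gf 30.0 j7 [-0.09  1.61]
turn/4deg [ 0.007  0.001 -0.01 ] shift now-frame/20mm [-0.075 -0.016  3.888] shift after turn [-0.075 -0.015  3.888]
toolx [-0.985  0.171 -0.   ] tooly [0.171 0.985 0.   ]
```

```bash
python3 -m handwheel '[[0,0,0.6,0,0,0],[0,0,0.7,0,0,0],[0,0,0.7,0,0,0],[0,0,0.7,0,0,0],[0,0,0.7,0,0,0],[0,0,0.48,0,0,0],[0,0,0,0,0,0],[0,0,0,0,0,0]]'
python3 plan.py 0.5970 -0.1241 0.128
python3 - <<'E'
from foot import *
p=observe()['position']; f=p-[0,0,.109]
for n in ('scene','side'):
    im=get_image(n); c,st=foot(im,f); print(n,c,st,'pred',np.round(proj(im,f+[0,0,.005]),1),atz(im,*c,f[2]+.005).round(4))
    globals().setdefault('L',[]).append(cv2.resize(im['image'][100:220,190:340],(400,320),interpolation=2))
cv2.imwrite('pics/c6.png',np.hstack(L)[:,:,::-1])
E
```

```text
clock: 18.38
position: [0.5359, -0.1124, 0.128]
ee_rot: [-0.266, -3.129, -0.001]
force: [-0.3, 0.3, -2.8]
width: 0.299
gripper_force: 30.0
t 18.38 pos [ 0.5359 -0.1124  0.128 ] force [-0.28  0.25 -2.82] w 0.299 gf 30.0 j7 [-0.07  1.64]
turn/4deg [ 0.004 -0.013  0.016] shift now-frame/20mm [-3.111 -0.059 -0.005] shift after turn [-3.111e+00 -5.500e-02 -2.000e-03]
toolx [-0.986  0.169  0.001] tooly [0.169 0.986 0.   ]
scene [254.5 185.5] [ 10   9  12  12 104] pred [253.9 185.6] [ 0.5346 -0.1116  0.024 ]
side [306.5 188. ] [ 9 10 12 11 89] pred [306.1 188.2] [ 0.5349 -0.1133  0.024 ]
```

View pics/c6.png

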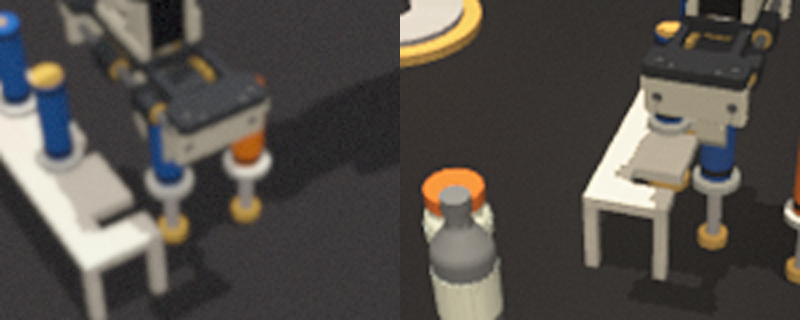

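The tester is upright in front of its empty slot with the collar above plate level, and nothing else has moved. I'll slide it in.

```bash
python3 -m handwheel '[[-0.3,-0.055,0,0,0,0],[-0.5,0,0,0,0,0],[-0.5,0,0,0,0,0],[-0.5,0,0,0,0,0],[-0.5,0,0,0,0,0],[-0.5,0,0,0,0,0],[-0.3,0,0,0,0,0],[0,0,0,0,0,0]]'
python3 plan.py 0.5972 -0.1241 0.122
```

```text
clock: 19.15
position: [0.5986, -0.1251, 0.128]
ee_rot: [0.268, 3.129, -0.0]
force: [-0.7, 0.1, -1.8]
width: 0.298
gripper_force: 30.0
t 19.15 pos [ 0.5986 -0.1251  0.128 ] force [-0.66  0.08 -1.79] w 0.298 gf 30.0 j7 [-0.05  1.65]
turn/4deg [-0.003  0.016  0.004] shift now-frame/20mm [0.08  0.039 0.3  ] shift after turn [0.079 0.039 0.3  ]
toolx [-0.985  0.17  -0.001] tooly [ 0.17   0.985 -0.   ]
```

```bash
python3 -m handwheel '[[0.06,0.03,0.1,0,0,0],[0,0,0.1,0,0,0],[0,0,0.1,0,0,0],[0,0,0,0,0,0],[0,0,0,0,0,0]]'
python3 plan.py 0.5972 -0.1241 0.122
```

```text
clock: 19.57
position: [0.5954, -0.124, 0.1221]
ee_rot: [-0.268, -3.13, -0.0]
force: [0.2, 0.3, -2.6]
width: 0.303
gripper_force: 30.0
t 19.57 pos [ 0.5954 -0.124   0.1221] force [ 0.22  0.28 -2.65] w 0.303 gf 30.0 j7 [-0.05  1.65]
turn/4deg [ 0.002 -0.003  0.001] shift now-frame/20mm [-0.091  0.01   0.004] shift after turn [-0.091  0.01   0.004]
toolx [-0.985  0.17   0.   ] tooly [0.17  0.985 0.   ]
```

```bash
python3 -m handwheel '[[-0.07,0,0.04,0,0,0],[0,0,0,0,0,0],[0,0,0,0,0,0]]'
python3 plan.py 0.5972 -0.1241 0.121
python3 -m handwheel '[[0,0,0.04,0,0,0],[0,0,0,0,0,0],[0,0,0,0,0,0]]'
```

```text
clock: 19.82
position: [0.5964, -0.1242, 0.1219]
ee_rot: [-0.268, -3.129, -0.001]
force: [-4.6, 0.6, 7.0]
width: 0.297
gripper_force: 30.0
t 19.82 pos [ 0.5964 -0.1242  0.1219] force [-4.6   0.6   7.02] w 0.297 gf 30.0 j7 [-0.05  1.65]
turn/4deg [ 0.005 -0.014  0.   ] shift now-frame/20mm [-0.037  0.01   0.045] shift after turn [-0.037  0.01   0.045]
toolx [-0.985  0.17   0.001] tooly [0.17  0.985 0.   ]
clock: 20.07
position: [0.5965, -0.1242, 0.1219]
ee_rot: [-0.268, -3.13, -0.001]
force: [-6.7, 1.4, 13.6]
width: 0.296
gripper_force: 30.0
```

Collar is seated. I'll back off the pressing, open, and rise straight up.

```bash
python3 -m handwheel '[[0,0,-0.05,0,0,0],[0,0,0,0,0,0]]'
python3 -m handwheel '[[0,0,0,0,0,0],[0,0,0,0,0,0],[0,0,0,0,0,0],[0,0,0,0,0,0],[0,0,0,0,0,0]]' 0.6
python3 -m handwheel '[[0,0,-0.4,0,0,0],[0,0,-0.8,0,0,0],[0,0,-0.9,0,0,0],[0,0,-0.9,0,0,0],[0,0,-0.9,0,0,0],[0,0,-0.9,0,0,0],[0,0,-0.9,0,0,0],[0,0,-0.8,0,0,0]]'
python3 -m handwheel '[[0.8,0,-0.2,0,0,0],[0.8,0,0,0,0,0],[0.8,0,0,0,0,0],[0.8,0,0,0,0,0],[0.8,0,0,0,0,0],[0.8,0,0,0,0,0],[0,0,0,0,0,0],[0,0,0,0,0,0]]'
python3 - <<'E'
from h import *
for n in ('scene','side'):
    im=get_image(n); np.save(n+'9.npy',im,allow_pickle=True); globals().setdefault('L',[]).append(im['image'])
cv2.imwrite('pics/c7.png',np.hstack([cv2.resize(L[0][80:240,150:310],(400,400),interpolation=2),cv2.resize(L[1][70:230,190:350],(400,400),interpolation=2)])[:,:,::-1])
for n,a in zip(('scene','side'),L):
    b=np.load(n+'0.npy',allow_pickle=True).item()['image']; wins={'scene':(295,235,388,325),'side':(222,245,327,340)}
    x0,y0,x1,y1=wins[n]; print(n,'holder diff',np.abs(a[y0:y1,x0:x1].astype(int)-b[y0:y1,x0:x1]).mean())
print(observe()['position'],observe()['clock'],observe()['force'])
E
```

```text
clock: 20.23
position: [0.5973, -0.1243, 0.1219]
ee_rot: [0.268, 3.129, 0.0]
force: [-1.9, -0.0, 6.0]
width: 0.295
gripper_force: 30.0
clock: 20.65
position: [0.5972, -0.1243, 0.1214]
ee_rot: [-0.268, -3.13, -0.0]
force: [-0.5, -0.7, -0.2]
width: 0.588
gripper_force: 0.0
clock: 21.32
position: [0.5972, -0.1244, 0.2535]
ee_rot: [0.268, 3.129, -0.0]
force: [0.0, -0.4, 0.6]
width: 0.6
gripper_force: 0.0
clock: 21.98
position: [0.5024, -0.108, 0.2564]
ee_rot: [0.268, 3.129, 0.001]
force: [0.6, -0.8, 0.9]
width: 0.599
gripper_force: 0.0
scene holder diff 1.2957387495021904
side holder diff 0.8256641604010025
[ 0.50333181 -0.10804696  0.25601841] 22.0833 [ 0.00608381 -0.26023629  1.09232136]
```

View pics/c7.png

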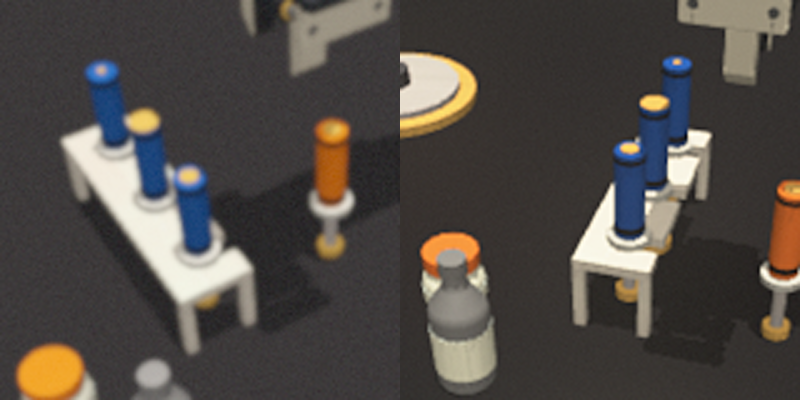

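The medium tester hangs upright in its slot with its collar on the plate. The neighbours and bystanders look unmoved, and the holder matches the first picture.

```bash
python3 -c "
from cell import sign_off
print(sign_off())"
```

```text
the job is handed in; nothing more can be done
None
```

I pressed red, yellow and blue in that order with the medium tester, each sunk well past half its travel (about 7–9 mm), then hung it back upright in its own slot and handed the job in at about 22 s.

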